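# Make the repair bench safe, sort the salvaged parts, power it up again

### The job

First switch the repair bench off: push the console's knob in and turn it anticlockwise past its safety stop, fully to OFF. Then sort all the salvaged parts on the counter into the bins, batteries in the red bin, motors in the blue one, transformers in the yellow one. When all are sorted, push the knob in again and turn it clockwise, fully to ON, let it spring out, and leave the other things on the counter where they are.

Things in the scene. Friction and masses are not known exactly. Their poses are not given: they have to be found in the camera images.
- switch (a joint): turning of the bench supply's master switch, rad, clockwise seen from above: 0 = fully OFF (its end stop, pointer at the red mark), 1.5 = fully ON (its end stop, pointer at the green mark). A safety stop half-way, at 0.75, blocks it between about 0.55 and 0.95 in either direction unless the knob is pushed in by at least 5 mm; friction 0.04 N m, it stays where it is left.
- stem (a joint): how far the switch knob is pushed down, m: 0 = out, 0.008 = fully in. A spring pushes it out again, about 3 N at the start and 9 N fully in.
- switch_grip (a point): point on the vertical axis of the switch knob, at half the height of its grip bar; its x axis runs along the bar (towards the white pointer line) and turns with the knob. The knob, on top of the grey console, is a black disc of 68 mm diameter, 8 mm thick, with a red upright grip bar 60 mm long, 14 mm wide, 26 mm tall across it. The disc's upper face is 13 mm below this point, the top of the bar 13 mm above.
- console: grey bench supply console with a yellow top plate, 150 x 150 x 55 mm, fixed; origin: centre of its underside on the table. The knob's axis rises from the centre of its top; the knob's disc floats 10 mm above the top. On the plate a red mark (OFF) at its own +x side, a green mark (ON) 86 degrees clockwise from it, a thin black line at the safety stop between.
- bin_red: Red open-topped bin for batteries; outside 110 (x) x 126 (y) x 55 mm high, walls and floor 4 mm. Fixed. Origin: centre of its underside, 6 mm above the table (it stands on a plywood board). Which of the three places in the row holds which bin changes.
- bin_blue: Blue open-topped bin for motors; outside 110 (x) x 126 (y) x 55 mm high, walls and floor 4 mm. Fixed. Origin: centre of its underside, 6 mm above the table (it stands on a plywood board). Which of the three places in the row holds which bin changes.
- bin_yellow: Yellow open-topped bin for transformers; outside 110 (x) x 126 (y) x 55 mm high, walls and floor 4 mm. Fixed. Origin: centre of its underside, 6 mm above the table (it stands on a plywood board). Which of the three places in the row holds which bin changes.
- battery0: White block battery with a red band at one end and two small steel terminals at the other, 46 (x) x 26 (y) x 18 mm (z), 45 g. Origin: its centre; z is up at the start. Lies loose on the table; may be absent.
- battery1: White block battery with a red band at one end and two small steel terminals at the other, 46 (x) x 26 (y) x 18 mm (z), 45 g. Origin: its centre; z is up at the start. Lies loose on the table; may be absent.
- battery2: White block battery with a red band at one end and two small steel terminals at the other, 46 (x) x 26 (y) x 18 mm (z), 45 g. Origin: its centre; z is up at the start. Lies loose on the table; may be absent.
- motor0: Small flat-sided silver motor with a black end cap and a thin shaft along +x: can and cap 34 (x) x 24 (y) x 20 mm (z) from x = -23 to +11 mm, shaft 4 mm thick out to x = +23 mm, 50 g. Origin: its centre; z is up at the start. Lies loose on the table; may be absent.
- motor1: Small flat-sided silver motor with a black end cap and a thin shaft along +x: can and cap 34 (x) x 24 (y) x 20 mm (z) from x = -23 to +11 mm, shaft 4 mm thick out to x = +23 mm, 50 g. Origin: its centre; z is up at the start. Lies loose on the table; may be absent.
- motor2: Small flat-sided silver motor with a black end cap and a thin shaft along +x: can and cap 34 (x) x 24 (y) x 20 mm (z) from x = -23 to +11 mm, shaft 4 mm thick out to x = +23 mm, 50 g. Origin: its centre; z is up at the start. Lies loose on the table; may be absent.
- transformer0: Small transformer: dark iron core 42 (x) x 16 (y) x 30 mm (z), with a copper winding 26 (x) x 30 (y) x 20 mm (z) round its middle, 90 g; grip it by the winding. Origin: its centre; z is up at the start. Lies loose on the table; may be absent.
- transformer1: Small transformer: dark iron core 42 (x) x 16 (y) x 30 mm (z), with a copper winding 26 (x) x 30 (y) x 20 mm (z) round its middle, 90 g; grip it by the winding. Origin: its centre; z is up at the start. Lies loose on the table; may be absent.
- tape: bystander among the parts: blue ring (roll), 52 mm diameter, 19 mm high; origin: centre of its underside
- bowl: bystander: white bowl, 100 mm diameter, 45 mm high; origin: centre of its underside
- meter: bystander: grey handheld meter lying down, 130 (x) x 70 (y) x 32 mm; origin: centre of its underside
- glue: bystander: white bottle with orange cap, 40 mm diameter, 110 mm high; origin: centre of its underside
- driver: bystander: screwdriver with orange handle, 160 mm long, lying along its x axis
There are look-alikes about, which are no part of the job. What is shaped like the transformer0 but green or pink is not meant. Leave any pink or turquoise look-alike of the motor0 alone.

How it is judged:
By the outcome, as a careful person would: the job done as asked, in the order asked, and still so for the second after the job is handed in, with the robot touching nothing.
Of battery0, battery1, battery2, motor0, motor1, motor2, transformer0, transformer1 only 6 to 8 are there at a start; the rules pass over those that are not, and their reading is None.
At some moment in a run one of battery0, battery1, battery2, motor0, motor1, motor2, transformer0, transformer1 may be knocked a few centimetres aside while the robot is not near it.
Once in a run the grip may slacken for a moment while it holds something.
It also fails if it takes over 210 s, if anything falls off the work surface, if the arm or the gripper's body presses on something with over 40 N, if the wrist force passes 120 N, or if a joint passes its speed limit or range.

### The arm

A 6-joint arm with a two-finger parallel gripper is mounted at the origin on the work surface. World frame = base frame: x ahead of the robot, y to its left, z up, the work surface at z = 0. Lengths are in m, angles in degrees, forces in N, time in s.
With the tool pointing down it reaches from about 0.4 to 0.825 m from the base axis. Payload 7 kg.
Tool frame: the origin (TCP) lies midway between the tips of the shut fingers; the grasp point (between the pads) lies 19 mm behind it; z points along the fingers, y is the direction in which the jaws open and shut (so a half turn about z gives the same grasp; the last joint's range is limited). The gripper opens to 88 mm and grips with 3 to 60 N. Pads are 19 mm wide; open, the fingers measure 130 mm over their backs; the gripper's body (78 mm by 193 mm) begins 47 mm behind the grasp point.
Start: joints at [88.127, 20.546, 0.682, 0, -70.136, -16.507], TCP at [0.213, 0.641, 0.227] pointing down, gripper open.
Joint ranges: [-176.03, 176.03], [-82.01, 121.73], [-58.28, 71.71], [-173.87, 95.51], [-174.79, -0.11], [-173.66, 173.66]. Speed limits (degrees/s): [136.94, 136.94, 172.46, 180, 180, 180].

### API

Orientations are given as [roll, pitch, yaw] about the fixed x, y, z axes, in that order (R = Rz(yaw) Ry(pitch) Rx(roll)).
In Python, from plant import ctrl, snapshot gives the robot as it stands.
- The arm moves only by the shell command python3 -m pendant 'ROWS'. ROWS is JSON, a list of rows, each a list of 7 numbers: the shift along the tool's x, y, z in m, then the turn, a rotation vector about the tool's x, y, z in rad, then the opening, from -1 (shut) to 1 (fully open), so that 0 is half open. In form: [[x, y, z, ax, ay, az, jaw], ...]. A call has 1 to 12 rows; each row is the pose to reach, as a shift and turn from the pose commanded when the call began, along the tool's axes at that moment; what a row does not reach only later rows make up. A row lasts 1/8 s, in which the tool goes at most 62.5 mm and 10.7 degrees, less where a joint would pass 70% of its speed; a pose out of reach is approached as far as the arm can. A call with a gripper value outside its range is refused whole. The fingers move at their own pace and stop on an object; the grip force is fixed at half the most. Time passes only in rows, so rows that repeat a pose let the fingers close. It gives the time, the measured TCP pose, the force and the opening at its end, in the units of the state.
- ctrl.get_obs(): the state, without advancing time (a new reading comes with each control period).
- snapshot(name): name is "side" or "top"; returns a dict with "image" (400x640x3 uint8, blue, green, red), "mtx" (3x3 intrinsics, pixels), "eye" and "attitude" of the camera in the world. Camera axes: x right, y up, looking along -z (the intrinsics and any distortion apply to the point x, -y, -z); pixel columns grow to the right and rows downward; lengths in m; the calibration is good to about 2 mm. A picture is of the moment at which its call begins. There is no depth.
- ctrl.close_job(): hands the job in, once; it reports no verdict.
The state is a dict: "clock": time; "joint_pos": joint angles; "qvel": joint speeds; "tau": joint torques, N m; "tool_pos": TCP position; "orientation": TCP orientation; "force": force on the tool from outside, world axes, zero at the start; "moment": the same for the moment, N m; "opening": finger opening in m.
Only numpy, scipy, OpenCV 4.12 (cv2) and the standard library are available. Lean on these libraries where they do the work, as an engineer would, in place of code of your own. Each camera call takes 0.05 s, during which the arm holds its last target.

## Working session

There is one attempt and no reset: what is moved stays moved. The work goes in short steps, Python scripts to look and compute and a shell command to move; the robot and the scene stay as the last step left them, time stands still between calls to the robot, and variables do not carry over. Pictures are saved under pics/ and viewed, and the job is handed in when it is done.

```bash
ls; mkdir -p pics
python3 - <<'E'
from plant import ctrl, snapshot
import cv2
print(ctrl.get_obs())
for n in("side","top"):
    s=snapshot(n); cv2.imwrite(f"pics/{n}0.png",s["image"]); print(n,s["mtx"],s["eye"],s["attitude"],[k for k in s])
E
```

```text
pics
{'clock': 0.0, 'joint_pos': array([ 8.81261337e+01,  2.05901977e+01,  6.32032064e-01, -2.08796090e-02,
       -7.01363234e+01, -1.65075050e+01]), 'qvel': array([ 0.12153245, -0.08928321,  0.07639688, -0.06208991,  0.08700828,
       -0.09133775]), 'tau': array([-1.12643229e-03, -5.82722211e+01,  2.93062431e+01,  6.99694186e+00,
        7.00664241e-03, -1.47305182e-04]), 'tool_pos': array([0.21271395, 0.64006814, 0.22562105]), 'orientation': array([ 1.79903828e+02, -8.03181923e-03, -1.83884753e+01]), 'force': array([ 0.51378457, -0.20743784, -0.26510754]), 'moment': array([ 0.01213183, -0.00402617,  0.01032306]), 'opening': 0.0875505401633478}
side [[441.95771166   0.         323.31325141]
 [  0.         441.95771166 191.35414893]
 [  0.           0.           1.        ]] [ 0.22415338 -0.92569529  0.7149559 ] [ 57.21694459  -0.49043384 -17.50536424] ['image', 'mtx', 'eye', 'attitude']
top [[431.88570196   0.         320.16828413]
 [  0.         431.88570196 194.94090701]
 [  0.           0.           1.        ]] [3.87972738e-01 9.56727474e-05 1.36039090e+00] [ 6.84513372e+00  6.12961564e-02 -9.04333678e+01] ['image', 'mtx', 'eye', 'attitude']
```

View pics/side0.png

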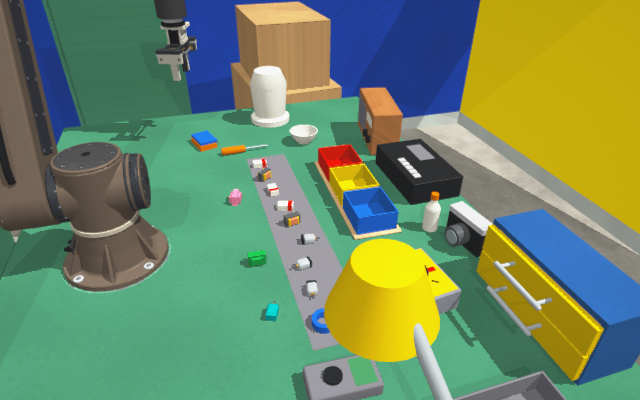

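View pics/top0.png

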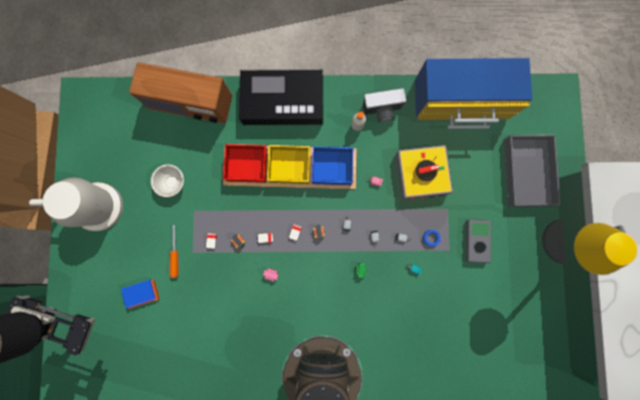

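The top view shows image up = +x and left = +y.

- **Batteries, white with a red band:** (211,241), (265,238), (295,233).
- **Transformers, copper and dark:** (238,241), (319,231).
- **Motors, silver:** (347,225), (375,237), (402,238).
- **Look-alikes to leave:** pink (270,274) and (376,181), green (361,270), turquoise (414,269).
- **Other bystander:** tape (432,239).
- **Knob:** (427,171), on the yellow plate.

Next, a close crop.

```bash
cat > h.py <<'E'
import numpy as np, cv2
from scipy.spatial.transform import Rotation as R
from plant import ctrl, snapshot
def ray(s,u,v):
    K=s["mtx"]; d=np.array([(u-K[0,2])/K[0,0],-(v-K[1,2])/K[1,1],-1.])
    return R.from_euler('xyz',s["attitude"],degrees=True).apply(d)
def onz(s,u,v,z):
    d=ray(s,u,v); e=np.array(s["eye"]); return e+d*(z-e[2])/d[2]
def proj(s,p):
    q=R.from_euler('xyz',s["attitude"],degrees=True).inv().apply(np.array(p)-s["eye"]); K=s["mtx"]
    return K[0,0]*q[0]/-q[2]+K[0,2], K[1,1]*-q[1]/-q[2]+K[1,2]
E
python3 - <<'E'
from h import *
s=snapshot("top");im=s["image"]
c=im[205:260,190:450]; cv2.imwrite("pics/c1.png",cv2.resize(c,None,fx=3,fy=3,interpolation=cv2.INTER_CUBIC))
c=im[135:215,360:470]; cv2.imwrite("pics/c2.png",cv2.resize(c,None,fx=6,fy=6,interpolation=cv2.INTER_CUBIC))
for n,u,v,z in [("console c",425,171,.055),("red",245.5,163,.061),("yel",289,164,.061),("blue",333,166,.061),("bat",211,241,.018),("tape",432,239,.019)]:
    print(n,onz(s,u,v,z).round(3))
E
```

```text
console c [ 0.616 -0.321  0.055]
red [0.644 0.228 0.061]
yel [0.64  0.095 0.061]
blue [ 0.633 -0.04   0.061]
bat [0.408 0.339 0.018]
tape [ 0.409 -0.344  0.019]
```

View pics/c1.png

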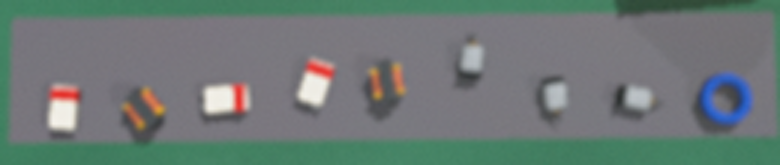

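View pics/c2.png

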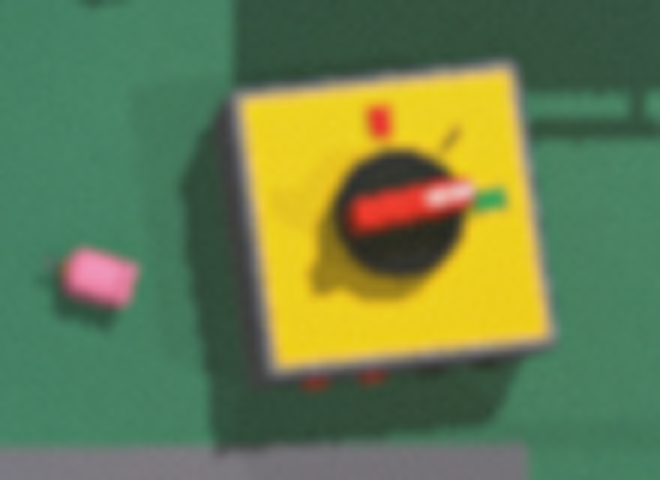

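Crop c1 shows three white batteries with red bands, two copper and iron transformers, and three silver motors, then the tape. In c2 the knob pointer sits at the green mark (ON), so red/OFF lies anticlockwise. Now I'll measure all of them.

```bash
cat > meas.py <<'E'
from h import *
def masks(s):
    im=s["image"]; hsv=cv2.cvtColor(im,cv2.COLOR_BGR2HSV).astype(int); return hsv[...,0],hsv[...,1],hsv[...,2]
def comps(m,amin=12):
    n,l,st,ce=cv2.connectedComponentsWithStats(m.astype(np.uint8)); 
    return [(ce[i],st[i],l==i) for i in range(1,n) if st[i][4]>=amin]
def orient(m,s,z):
    ys,xs=np.nonzero(m); P=np.array([onz(s,x,y,z)[:2] for x,y in zip(xs,ys)])
    r=cv2.minAreaRect(P.astype(np.float32)*1000)
    c=P.mean(0); w,V=np.linalg.eigh(np.cov((P-c).T)); a=np.degrees(np.arctan2(V[1,1],V[0,1]))
    return c,a%180,2*np.sqrt(3*w[::-1]),r
E
python3 - <<'E'
from meas import *
s=snapshot("top"); H,S,V=masks(s)
box=np.zeros(H.shape,bool)
def B(x0,x1,y0,y1):
    b=np.zeros(H.shape,bool); b[y0:y1,x0:x1]=1; return b
yel=(H>20)&(H<35)&(S>120)&(V>100)&B(390,460,140,205)
h=cv2.convexHull(np.argwhere(yel)[:,::-1].astype(np.int32))
r=cv2.minAreaRect(h); print("plate px",r)
pts=cv2.boxPoints(r); P=np.array([onz(s,*p,.055)[:2] for p in pts]); print(P.round(4),P.mean(0).round(4),[np.linalg.norm(P[i]-P[i-1]).round(4) for i in range(4)])
red=((H<8)|(H>172))&(S>140)&(V>100)&B(410,445,160,185)
for c,st,m in comps(red): print("redbar",c,st,onz(s,*c,.099).round(4),orient(m,s,.099)[:3])
blk=(V<60)&B(410,445,155,190)
for c,st,m in comps(blk,30): print("disc",c,st,onz(s,*c,.073).round(4))
hl=cv2.convexHull(np.argwhere((V<60)&B(412,442,158,186))[:,::-1].astype(np.int32)); print(cv2.minEnclosingCircle(hl), onz(s,*cv2.minEnclosingCircle(hl)[0],.073))
strip=B(196,425,212,252)
white=strip&(V>150)
hot=strip&(S>110)&((H<22)|(H>170))
for nm,m,z in (("white",white,.018),("hot",hot,.018)):
    for c,st,mm in comps(m,6):
        c2,a,l,r=orient(mm,s,z); print(nm,c.round(1),st[4],c2.round(4),round(a,1),l.round(3), "rect",np.round(r[0]),np.round(r[1]),round(r[2]))
for n,b in(("red",((H<8)|(H>172))&(S>150)&B(215,270,140,190)),("yel",(H>20)&(H<35)&(S>150)&B(262,315,140,190)),("blu",(H>100)&(H<125)&(S>150)&B(305,360,140,190))):
    c,st,m=max(comps(b),key=lambda t:t[1][4]); 
    x,y,w,hh=st[:4]; print(n,st,onz(s,x,y,.061).round(3),onz(s,x+w,y+hh,.061).round(3))
E
```

```text
plate px ((425.300048828125, 170.90000915527344), (45.272674560546875, 45.76881408691406), 82.87498474121094)
[[ 0.6783 -0.246 ]
 [ 0.695  -0.3866]
 [ 0.5552 -0.3979]
 [ 0.5388 -0.259 ]] [ 0.6168 -0.3224] [np.float64(0.1401), np.float64(0.1416), np.float64(0.1403), np.float64(0.1398)]
redbar [425.6407767  169.08737864] [418 164  19  10 103] [ 0.6141 -0.3127  0.099 ] (array([ 0.61412835, -0.31270148]), np.float64(102.45899622626185), array([0.04906423, 0.0205949 ]))
disc [424.55  163.475] [418 161  14   6  40] [ 0.636  -0.3165  0.073 ]
disc [427.23595506 175.64044944] [418 172  18   8  89] [ 0.5987 -0.3232  0.073 ]
((426.0636291503906, 170.29090881347656), 9.338074684143066) [ 0.61508698 -0.32028794  0.073     ]
white [347.2 223.7] 48 [ 0.4586 -0.083 ] 161.9 [0.024 0.019] rect [459. -82.] [19. 22.] 89
white [294.9 231.8] 144 [0.4346 0.0794] 161.8 [0.047 0.029] rect [434.  80.] [29. 47.] 69
white [322.4 230.7] 29 [ 0.4376 -0.0059] 7.7 [0.031 0.009] rect [438.  -6.] [28.  9.] 9
white [314.8 232.1] 21 [0.4333 0.0179] 11.4 [0.034 0.007] rect [432.  18.] [29.  7.] 9
white [210.6 240.2] 147
[... 630 characters left out ...]
-0.0053] 11.9 [0.028 0.008] rect [436.  -5.] [26.  7.] 11
hot [315.  232.9] 26 [0.4307 0.0173] 7.3 [0.03  0.009] rect [432.  18.] [28.  9.] 14
hot [269.  237.3] 29 [0.4182 0.1595] 1.7 [0.03  0.009] rect [418. 160.] [28.  6.] 0
hot [211.5 236.1] 30 [0.4234 0.3378] 86.4 [0.031 0.009] rect [422. 338.] [28.  9.] 90
hot [240.6 238.9] 34 [0.414  0.2474] 39.4 [0.032 0.01 ] rect [415. 249.] [31. 11.] 45
hot [234.5 243.6] 23 [0.3999 0.2662] 35.9 [0.028 0.008] rect [400. 266.] [27.  7.] 37
red [ 223  144   44   39 1578] [0.704 0.298 0.061] [0.582 0.162 0.061]
yel [ 267  145   44   39 1586] [0.7   0.163 0.061] [0.578 0.028 0.061]
blu [ 312  146   40   38 1416] [0.696 0.024 0.061] [ 0.577 -0.097  0.061]
```

```bash
cat > go.py <<'E'
# usage: go.py x y z yaw -> row from measured pose
import sys; from h import *
def row(p,yaw):
    o=ctrl.get_obs(); Rm=R.from_euler('xyz',o["orientation"],degrees=True)
    T=R.from_euler('xyz',[180,0,yaw],degrees=True)
    d=Rm.inv().apply(np.array(p)-o["tool_pos"]); w=(Rm.inv()*T).as_rotvec()
    q6=yaw-np.degrees(np.arctan2(p[1],p[0]))+90
    print(np.round(d,4).tolist(),np.round(w,4).tolist(),"q6~",round(q6,0),"t",round(o["clock"],2),"r",round(float(np.hypot(p[0],p[1])),3), "rows",round(max(np.linalg.norm(d)/.0625,np.linalg.norm(w)/.187),1))
a=list(map(float,sys.argv[1:5])); row(a[:3],a[3])
E
python3 go.py .616 -.321 .14 -80;python3 go.py .616 -.321 .22 -80
```

```text
[0.6858, 0.785, 0.0868] [0.0008, -0.0006, 1.0754] q6~ 38.0 t 0.2 r 0.695 rows 16.7
[0.6858, 0.7851, 0.0068] [0.0008, -0.0006, 1.0754] q6~ 38.0 t 0.2 r 0.695 rows 16.7
```

```bash
python3 -m pendant '[[0.686,0.785,0.0,0,0,1.075,1],[0.686,0.785,0.0,0,0,1.075,1],[0.686,0.785,0.0,0,0,1.075,1],[0.686,0.785,0.0,0,0,1.075,1],[0.686,0.785,0.0,0,0,1.075,1],[0.686,0.785,0.0,0,0,1.075,1],[0.686,0.785,0.0,0,0,1.075,1],[0.686,0.785,0.0,0,0,1.075,1],[0.686,0.785,0.0,0,0,1.075,1],[0.686,0.785,0.0,0,0,1.075,1],[0.686,0.785,0.0,0,0,1.075,1],[0.686,0.785,0.0,0,0,1.075,1]]'; python3 go.py .616 -.321 .14 -80
```

```text
clock: 1.7
tool_pos: [0.5036, -0.0531, 0.2268]
orientation: [-180.0, 0.0, -80.0]
force: [1.9, 2.3, 0.8]
opening: 0.0875
[0.2834, -0.0639, 0.0868] [-0.0008, 0.0001, 0.0006] q6~ 38.0 t 1.7 r 0.695 rows 4.9
```

```bash
python3 -m pendant '[[0.283,-0.064,0.087,0,0,0,1],[0.283,-0.064,0.087,0,0,0,1],[0.283,-0.064,0.087,0,0,0,1],[0.283,-0.064,0.087,0,0,0,1],[0.283,-0.064,0.087,0,0,0,1],[0.283,-0.064,0.087,0,0,0,1],[0.283,-0.064,0.087,0,0,0,1],[0.283,-0.064,0.087,0,0,0,1]]'; python3 go.py .616 -.321 .076 -80
python3 - <<'E'
from h import *
for n,(a,b,c,d) in dict(top=(130,220,370,490),side=(190,330,330,480)).items():
    s=snapshot(n); print(proj(s,ctrl.get_obs()["tool_pos"])); cv2.imwrite(f"pics/k_{n}.png",cv2.resize(s["image"][a:b,c:d],None,fx=5,fy=5,interpolation=cv2.INTER_CUBIC)[:600,:800])
E
```

```text
clock: 2.7
tool_pos: [0.6155, -0.3177, 0.1404]
orientation: [-179.9, -0.0, -79.9]
force: [0.4, -0.3, 0.4]
opening: 0.0881
[0.0033, 0.0002, 0.0644] [-0.0009, -0.0003, 0.0015] q6~ 38.0 t 2.7 r 0.695 rows 1.0
(np.float64(430.8241217338372), np.float64(165.94456669373974))
(np.float64(414.60252479698096), np.float64(243.67055125400753))
```

View pics/k_top.png

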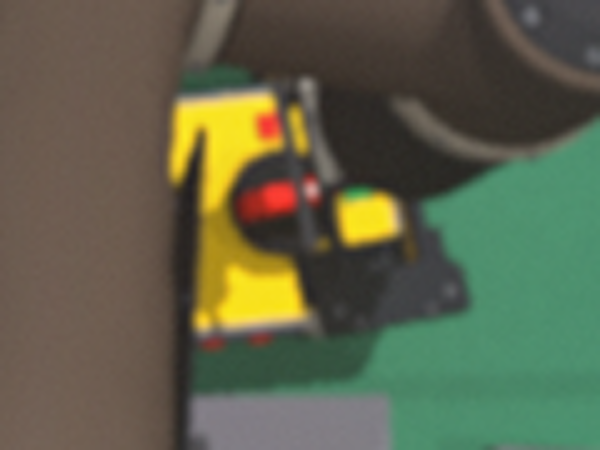

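View pics/k_side.png

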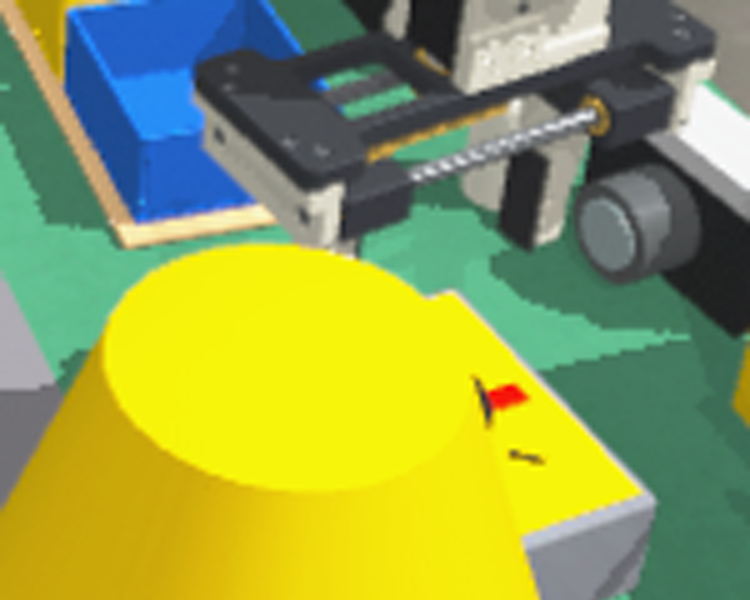

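The gripper straddles the knob: in the top crop the red bar is at about (426,169), and the side view is partly hidden by the lamp. I'll lower it and close.

```bash
python3 -m pendant '[[0.003,0,0.03,0,0,0,1],[0.003,0,0.055,0,0,0,1],[0.003,0,0.064,0,0,0,1],[0.003,0,0.064,0,0,0,-1],[0.003,0,0.064,0,0,0,-1],[0.003,0,0.064,0,0,0,-1],[0.003,0,0.064,0,0,0,-1],[0.003,0,0.064,0,0,0,-1]]'; python3 go.py .616 -.321 .076 -80
```

```text
clock: 3.8
tool_pos: [0.616, -0.3215, 0.0758]
orientation: [-180.0, -0.0, -80.0]
force: [1.0, -0.1, -0.1]
opening: 0.0435
[-0.0005, -0.0001, -0.0002] [-0.0003, -0.0001, 0.0003] q6~ 38.0 t 3.8 r 0.695 rows 0.0
```

```bash
python3 -m pendant '[[0,0,0,0,0,0,-1],[0,0,0,0,0,0,-1],[0,0,0,0,0,0,-1],[0,0,0,0,0,0,-1],[0,0,0,0,0,0,-1],[0,0,0,0,0,0,-1]]'
```

```text
clock: 4.55
tool_pos: [0.6166, -0.3215, 0.0756]
orientation: [-179.9, -0.0, -80.0]
force: [5.1, -0.3, -3.3]
opening: 0.0137
```

```bash
python3 -m pendant '[[0,0,0.004,0,0,0,-1],[0,0,0.008,0,0,0,-1],[0,0,0.010,0,0,0,-1],[0,0,0.010,0,0,0,-1]]'
```

```text
clock: 5.05
tool_pos: [0.6167, -0.3216, 0.0674]
orientation: [-179.9, -0.1, -79.9]
force: [0.4, 2.9, 9.6]
opening: 0.0139
```

```bash
python3 -m pendant '[[0,0,0,0,0,-0.14,-1],[0,0,0,0,0,-0.28,-1],[0,0,0,0,0,-0.42,-1],[0,0,0,0,0,-0.56,-1],[0,0,0,0,0,-0.70,-1],[0,0,0,0,0,-0.84,-1],[0,0,0,0,0,-0.98,-1],[0,0,0,0,0,-1.12,-1],[0,0,0,0,0,-1.26,-1],[0,0,0,0,0,-1.40,-1],[0,0,0,0,0,-1.52,-1],[0,0,0,0,0,-1.53,-1]]'; python3 -c "
from plant import ctrl; print(ctrl.get_obs())"
```

```text
clock: 6.55
tool_pos: [0.617, -0.3213, 0.067]
orientation: [180.0, -0.1, 7.8]
force: [2.9, 4.4, 8.5]
opening: 0.0137
{'clock': 6.55, 'joint_pos': array([-1.15077843e+01,  2.95003289e+01, -7.23955622e+00, -1.19271214e-02,
       -5.31155751e+01,  1.09301261e+02]), 'qvel': array([-0.05985551,  0.04159453, -0.0291328 , -0.13746686,  0.0186072 ,
        1.99228525]), 'tau': array([ -2.80736871, -60.2374506 ,  20.91212153,   6.0665305 ,
        -0.68303855,   1.07850317]), 'tool_pos': array([ 0.61699114, -0.32128606,  0.0670148 ]), 'orientation': array([ 1.79961245e+02, -1.39574328e-01,  7.78637756e+00]), 'force': array([2.91452331, 4.38758399, 8.53857698]), 'moment': array([ 1.42590058, -1.09861006, -0.47925203]), 'opening': 0.01369298359896576}
```

```bash
python3 -m pendant '[[0,0,0,0,0,-0.04,-1],[0,0,0,0,0,-0.06,-1],[0,0,0,0,0,-0.06,-1],[0,0,0,0,0,-0.06,-1]]'; python3 -c "
from plant import ctrl; print(ctrl.get_obs()['moment'])"
```

```text
clock: 7.05
tool_pos: [0.617, -0.3213, 0.067]
orientation: [180.0, -0.1, 11.1]
force: [2.8, 4.1, 6.5]
opening: 0.0142
[ 1.50520477 -1.03329309 -0.83665328]
```

Resistance is rising at the end stop (moment −0.84 N m), so the switch is at OFF. I'll unload, release and retreat.

```bash
python3 -m pendant '[[0,0,0,0,0,0.06,-1],[0,0,-0.004,0,0,0.07,-1],[0,0,-0.009,0,0,0.07,-1],[0,0,-0.009,0,0,0.07,1],[0,0,-0.009,0,0,0.07,1],[0,0,-0.009,0,0,0.07,1],[0,0,-0.03,0,0,0.07,1],[0,0,-0.08,0,0,0.07,1],[0,0,-0.14,0,0,0.07,1],[0,0,-0.14,0,0,0.07,1]]'; python3 go.py .411 .341 .14 0
```

```text
clock: 8.3
tool_pos: [0.6184, -0.3228, 0.2122]
orientation: [179.7, -0.5, 7.1]
force: [-0.2, 0.2, -0.8]
opening: 0.0782
[-0.1238, -0.6847, 0.0679] [0.0042, -0.0091, 0.1247] q6~ 50.0 t 8.3 r 0.534 rows 11.2
```

Run:
```python
from h import *
im=cv2.imread("pics/top0.png"); a=cv2.resize(im[212:252,335:425],None,fx=8,fy=8,interpolation=cv2.INTER_CUBIC)
sd=cv2.imread("pics/side0.png"); b=cv2.resize(sd[195:300,265:335],None,fx=5,fy=5,interpolation=cv2.INTER_CUBIC)
cv2.imwrite("pics/m1.png",a);cv2.imwrite("pics/m2.png",b)
s=snapshot("top"); cv2.imwrite("pics/t1.png",s["image"])
```

```text
(no output)
```

View pics/m1.png

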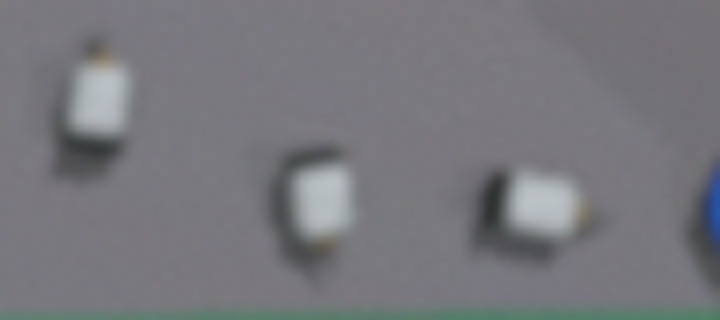

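View pics/m2.png

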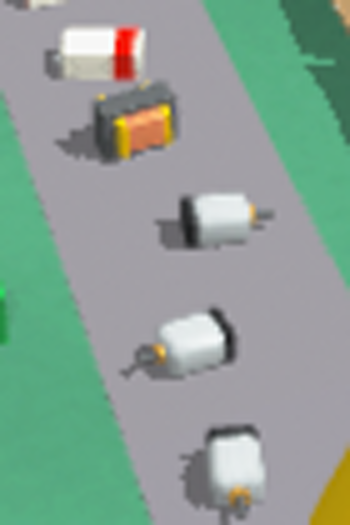

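View pics/t1.png

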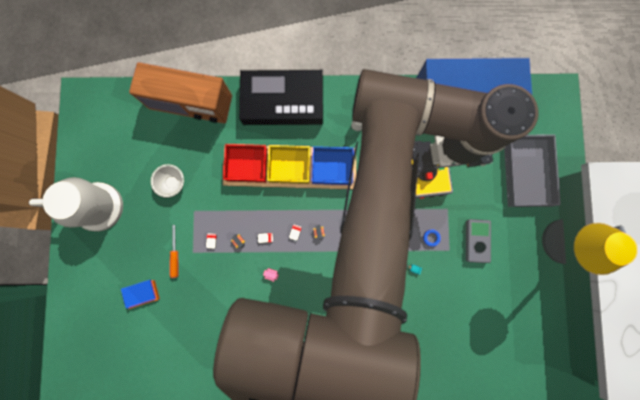

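The motors have a black cap at one end and an orange boss with a shaft at the other. In the top view M1 points at about −5°, M2 at about −174° and M3 at about −100°. The arm currently hides them, and the knob is partly hidden too.

```bash
python3 go.py .4545 -.083 .10 -5
```

```text
[-0.1321, -0.2574, 0.1076] [0.0014, -0.005, 0.2115] q6~ 95.0 t 8.35 r 0.462 rows 4.9
```

```bash
python3 -m pendant '[[-0.132,-0.257,0.04,0,-0.005,0.21,0],[-0.132,-0.257,0.04,0,-0.005,0.21,0],[-0.132,-0.257,0.107,0,-0.005,0.21,0],[-0.132,-0.257,0.107,0,-0.005,0.21,0],[-0.132,-0.257,0.107,0,-0.005,0.21,0],[-0.132,-0.257,0.107,0,-0.005,0.21,0],[-0.132,-0.257,0.107,0,-0.005,0.21,0],[-0.132,-0.257,0.107,0,-0.005,0.21,0]]'; python3 go.py .4545 -.083 .003 -5
python3 - <<'E'
from h import *
for n,(a,b,c,d) in dict(top=(140,260,330,470),side=(170,310,250,350)).items():
    s=snapshot(n); cv2.imwrite(f"pics/l_{n}.png",cv2.resize(s["image"][a:b,c:d],None,fx=4,fy=4,interpolation=cv2.INTER_CUBIC)[:600,:800])
E
```

```text
clock: 9.35
tool_pos: [0.4539, -0.0833, 0.0988]
orientation: [180.0, 0.3, -5.0]
force: [0.1, -0.6, -0.5]
opening: 0.0436
[0.001, -0.0004, 0.0958] [0.0005, 0.0044, 0.0007] q6~ 95.0 t 9.35 r 0.462 rows 1.5
```

View pics/l_top.png

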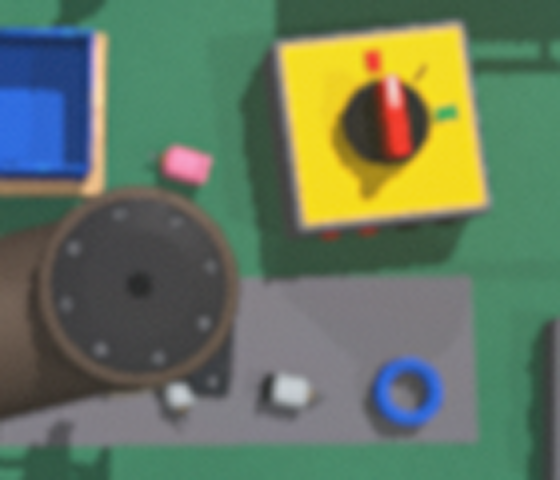

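View pics/l_side.png

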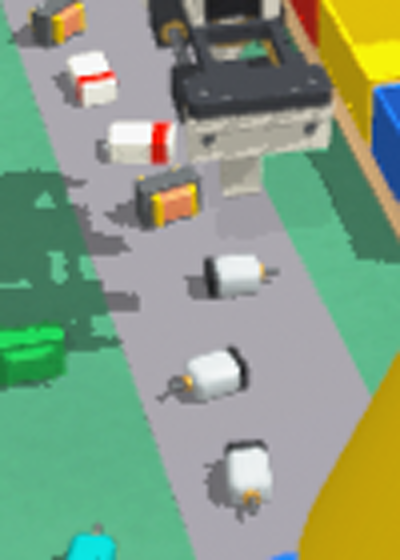

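In the top crop the knob bar now points at the red mark (OFF). I'll check the motor position against the side view.

Run:
```python
from meas import *
s=snapshot("side"); print(proj(s,(.4545,-.083,.01)), proj(s,(.422,-.168,.01)),proj(s,(.417,-.2495,.01)), "expect (308,239),(304,263),(312,288)")
s=snapshot("top"); H,S,V=masks(s)
m=((H<8)|(H>172))&(S>140)&(V>100); m[:155]=0;m[185:]=0;m[:,:415]=0;m[:,445:]=0
for c,st,mm in comps(m): print(orient(mm,s,.095)[:3])
```

```text
(np.float64(307.53105690684276), np.float64(238.79674660445832)) (np.float64(304.0622817168442), np.float64(263.18931832673394)) (np.float64(311.7187316532164), np.float64(287.66245075836713)) expect (308,239),(304,263),(312,288)
(array([ 0.60936565, -0.32191043]), np.float64(7.295112659634015), array([0.05017541, 0.02184364]))
```

Both views agree within a pixel, and the bar is at about 7°, which is OFF. Grasping M1.

```bash
python3 -m pendant '[[0.001,0,0.05,0,0.004,0,0],[0.001,0,0.085,0,0.004,0,0],[0.001,0,0.096,0,0.004,0,0],[0.001,0,0.096,0,0.004,0,-1],[0.001,0,0.096,0,0.004,0,-1],[0.001,0,0.096,0,0.004,0,-1],[0.001,0,0.096,0,0.004,0,-1],[0.001,0,0.096,0,0.004,0,-1],[0.001,0,0.05,0,0.004,0,-1],[0.001,0,-0.01,0,0.004,0,-1],[0.001,0,-0.01,0,0.004,0,-1]]'; python3 go.py .645 -.038 .11 0
```

```text
clock: 10.92
tool_pos: [0.4574, -0.0824, 0.1135]
orientation: [-179.9, -0.5, -4.9]
force: [-0.0, -0.1, -0.3]
opening: 0.0237
[0.1831, -0.0601, 0.0051] [-0.0015, -0.0086, -0.085] q6~ 93.0 t 10.93 r 0.646 rows 3.1
```

```bash
python3 -m pendant '[[0.193,-0.06,0.005,0,-0.008,-0.085,-1],[0.193,-0.06,0.005,0,-0.008,-0.085,-1],[0.193,-0.06,0.005,0,-0.008,-0.085,-1],[0.193,-0.06,0.005,0,-0.008,-0.085,-1],[0.193,-0.06,0.03,0,-0.008,-0.085,-1],[0.193,-0.06,0.058,0,-0.008,-0.085,-1],[0.193,-0.06,0.058,0,-0.008,-0.085,-1],[0.193,-0.06,0.058,0,-0.008,-0.085,0],[0.193,-0.06,0.058,0,-0.008,-0.085,0],[0.193,-0.06,0.058,0,-0.008,-0.085,0],[0.193,-0.06,0.03,0,-0.008,-0.085,0],[0.193,-0.06,-0.01,0,-0.008,-0.085,0]]'; python3 go.py .422 -.168 .10 6;  python3 - <<'E'
from h import *
s=snapshot("side"); cv2.imwrite("pics/s2.png",cv2.resize(s["image"][120:310,240:420],None,fx=3,fy=3,interpolation=cv2.INTER_CUBIC))
E
```

```text
clock: 12.42
tool_pos: [0.6509, -0.0398, 0.1185]
orientation: [180.0, 0.6, -0.0]
force: [0.7, -0.2, 0.1]
opening: 0.0439
[-0.2285, 0.1284, 0.0211] [-0.0001, 0.011, -0.1056] q6~ 118.0 t 12.43 r 0.454 rows 4.2
```

View pics/s2.png

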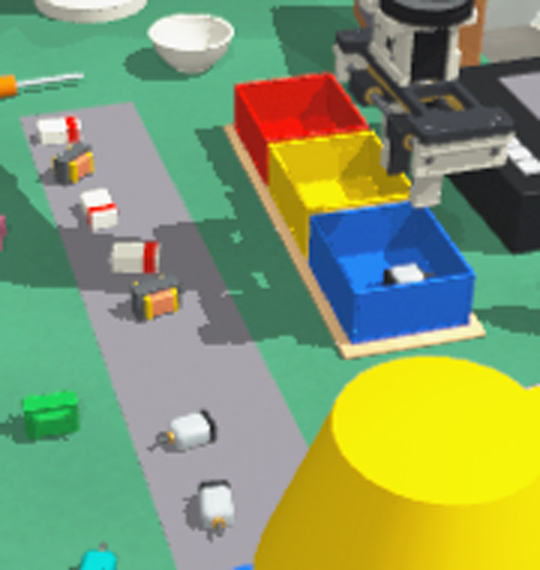

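M1 is in the blue bin at side px (375,211), and M2 and M3 have not moved. M2 next.

```bash
python3 -m pendant '[[-0.228,0.128,0.0,0,0.011,-0.106,0],[-0.228,0.128,0.0,0,0.011,-0.106,0],[-0.228,0.128,0.02,0,0.011,-0.106,0],[-0.228,0.128,0.05,0,0.011,-0.106,0],[-0.228,0.128,0.08,0,0.011,-0.106,0],[-0.228,0.128,0.08,0,0.011,-0.106,0],[-0.228,0.128,0.08,0,0.011,-0.106,0]]'; python3 go.py .422 -.168 .003 6
```

```text
clock: 13.35
tool_pos: [0.4246, -0.1675, 0.0416]
orientation: [180.0, -0.2, 6.1]
force: [0.7, -1.1, -0.6]
opening: 0.0436
[-0.0028, 0.0002, 0.0386] [0.0003, -0.004, 0.0011] q6~ 118.0 t 13.35 r 0.454 rows 0.6
```

```bash
python3 -m pendant '[[-0.002,0,0.02,0,-0.004,0,0],[-0.002,0,0.038,0,-0.004,0,0],[-0.002,0,0.038,0,-0.004,0,-1],[-0.002,0,0.038,0,-0.004,0,-1],[-0.002,0,0.038,0,-0.004,0,-1],[-0.002,0,0.038,0,-0.004,0,-1],[-0.002,0,0.038,0,-0.004,0,-1],[-0.002,0,-0.02,0,-0.004,0,-1],[-0.002,0,-0.07,0,-0.004,0,-1],[-0.002,0,-0.07,0,-0.004,0,-1]]'; python3 go.py .636 -.038 .11 0
```

```text
clock: 14.6
tool_pos: [0.4233, -0.1679, 0.1146]
orientation: [180.0, -0.4, 6.1]
force: [-0.3, -0.1, -1.1]
opening: 0.0238
[0.2251, -0.1067, 0.0059] [0.0005, -0.0063, 0.1057] q6~ 93.0 t 14.6 r 0.637 rows 4.0
```

```bash
python3 -m pendant '[[0.205,-0.108,0.0,0,-0.006,0.106,-1],[0.205,-0.108,0.0,0,-0.006,0.106,-1],[0.205,-0.108,0.0,0,-0.006,0.106,-1],[0.205,-0.108,0.0,0,-0.006,0.106,-1],[0.205,-0.108,0.01,0,-0.006,0.106,-1],[0.205,-0.108,0.055,0,-0.006,0.106,-1],[0.205,-0.108,0.055,0,-0.006,0.106,-1],[0.205,-0.108,0.055,0,-0.006,0.106,0],[0.205,-0.108,0.055,0,-0.006,0.106,0],[0.205,-0.108,0.055,0,-0.006,0.106,0],[0.205,-0.108,0.02,0,-0.006,0.106,0],[0.205,-0.108,-0.01,0,-0.006,0.106,0]]'; python3 go.py .417 -.2495 .04 -100;  python3 - <<'E'
from h import *
s=snapshot("side"); cv2.imwrite("pics/s3.png",cv2.resize(s["image"][120:310,240:420],None,fx=3,fy=3,interpolation=cv2.INTER_CUBIC))
E
```

```text
clock: 16.1
tool_pos: [0.6133, -0.0389, 0.1216]
orientation: [180.0, 0.4, -0.0]
force: [1.3, 1.2, 0.2]
opening: 0.0439
[-0.1955, 0.2107, 0.0831] [0.0068, 0.0052, 1.7446] q6~ 21.0 t 16.1 r 0.486 rows 9.3
```

View pics/s3.png

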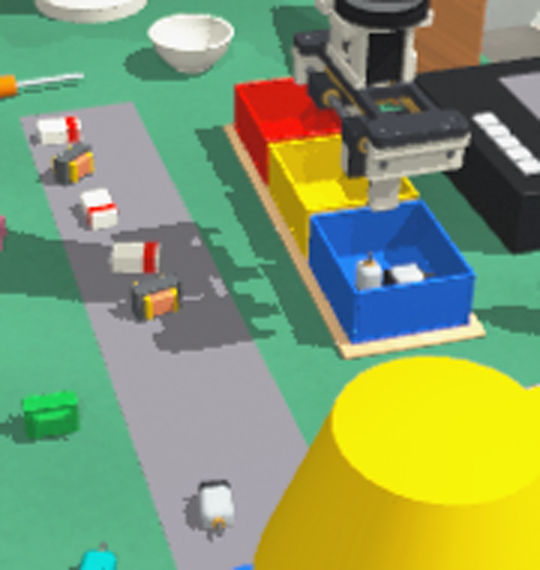

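M2 landed standing upright in the blue bin, at side px (363,210). M3 next.

```bash
python3 -m pendant '[[-0.195,0.211,0.0,0.007,0.005,1.745,0],[-0.195,0.211,0.0,0.007,0.005,1.745,0],[-0.195,0.211,0.0,0.007,0.005,1.745,0],[-0.195,0.211,0.0,0.007,0.005,1.745,0],[-0.195,0.211,0.0,0.007,0.005,1.745,0],[-0.195,0.211,0.0,0.007,0.005,1.745,0],[-0.195,0.211,0.03,0.007,0.005,1.745,0],[-0.195,0.211,0.06,0.007,0.005,1.745,0],[-0.195,0.211,0.083,0.007,0.005,1.745,0],[-0.195,0.211,0.083,0.007,0.005,1.745,0],[-0.195,0.211,0.083,0.007,0.005,1.745,0],[-0.195,0.211,0.083,0.007,0.005,1.745,0]]'; python3 go.py .417 -.2495 .003 -100
```

```text
clock: 17.65
tool_pos: [0.4178, -0.2497, 0.0392]
orientation: [-180.0, 0.0, -99.9]
force: [-0.5, -0.2, -0.1]
opening: 0.0443
[-0.0001, 0.0009, 0.0362] [-0.0007, 0.0003, 0.001] q6~ 21.0 t 17.65 r 0.486 rows 0.6
```

```bash
python3 -m pendant '[[0,0.001,0.02,0,0,0,0],[0,0.001,0.036,0,0,0,0],[0,0.001,0.036,0,0,0,-1],[0,0.001,0.036,0,0,0,-1],[0,0.001,0.036,0,0,0,-1],[0,0.001,0.036,0,0,0,-1],[0,0.001,0.036,0,0,0,-1],[0,0.001,-0.02,0,0,0,-1],[0,0.001,-0.075,0,0,0,-1],[0,0.001,-0.075,0,0,0,-1]]'; python3 go.py .645 -.035 .12 -90
```

```text
clock: 18.9
tool_pos: [0.4193, -0.2502, 0.1181]
orientation: [-179.5, -0.0, -100.0]
force: [-0.5, -0.5, -1.4]
opening: 0.0236
[-0.2511, -0.185, -0.0004] [-0.0082, -0.0009, -0.1743] q6~ 3.0 t 18.9 r 0.646 rows 5.0
```

```bash
python3 -m pendant '[[-0.223,-0.177,0.0,-0.008,0,-0.174,-1],[-0.223,-0.177,0.0,-0.008,0,-0.174,-1],[-0.223,-0.177,0.0,-0.008,0,-0.174,-1],[-0.223,-0.177,0.0,-0.008,0,-0.174,-1],[-0.223,-0.177,0.0,-0.008,0,-0.174,-1],[-0.223,-0.177,0.02,-0.008,0,-0.174,-1],[-0.223,-0.177,0.048,-0.008,0,-0.174,-1],[-0.223,-0.177,0.048,-0.008,0,-0.174,-1]]'; python3 go.py .637 -.062 .07 -90
```

```text
clock: 19.9
tool_pos: [0.6272, -0.0609, 0.0626]
orientation: [179.2, 0.0, -90.1]
force: [-0.1, -0.4, 1.4]
opening: 0.0238
[0.0011, -0.0097, -0.0075] [0.0143, 0.0004, -0.0014] q6~ 6.0 t 19.9 r 0.64 rows 0.2
```

```bash
python3 -m pendant '[[0.001,-0.007,0,0.01,0,0,-1],[0.001,-0.007,0,0.01,0,0,-1],[0.001,-0.007,0,0.01,0,0,-0.3],[0.001,-0.007,0,0.01,0,0,-0.3],[0.001,-0.007,-0.03,0.01,0,0,-0.3],[0.001,-0.007,-0.07,0.01,0,0,0]]'; python3 go.py .434 .003 .06 10;  python3 - <<'E'
from h import *
s=snapshot("side"); cv2.imwrite("pics/s4.png",cv2.resize(s["image"][120:310,240:420],None,fx=3,fy=3,interpolation=cv2.INTER_CUBIC))
s=snapshot("top"); cv2.imwrite("pics/t4.png",s["image"])
E
```

```text
clock: 20.65
tool_pos: [0.6363, -0.0619, 0.1355]
orientation: [180.0, 0.0, -90.1]
force: [1.0, -0.2, 0.5]
opening: 0.0361
[-0.0647, 0.2023, 0.0757] [-0.0001, 0.0011, -1.7464] q6~ 100.0 t 20.65 r 0.434 rows 9.3
```

View pics/s4.png

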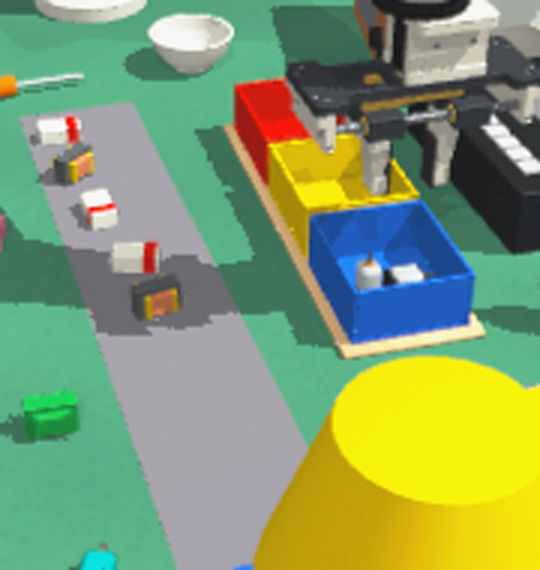

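View pics/t4.png

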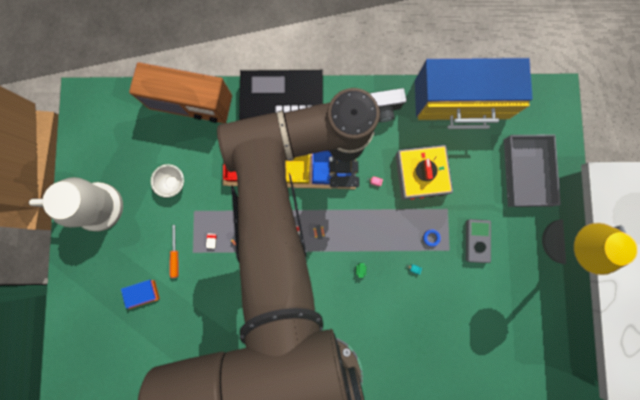

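M3 left the gripper, but the near wall hides it, so I'll confirm it from the top view later. Transformer T1 next, at top px (319,232): grasp (0.4345, 0.0055), yaw 10°.

```bash
python3 -m pendant '[[-0.067,0.202,0.0,0,0,-1.746,0.1],[-0.067,0.202,0.0,0,0,-1.746,0.1],[-0.067,0.202,0.0,0,0,-1.746,0.1],[-0.067,0.202,0.0,0,0,-1.746,0.1],[-0.067,0.202,0.0,0,0,-1.746,0.1],[-0.067,0.202,0.0,0,0,-1.746,0.1],[-0.067,0.202,0.0,0,0,-1.746,0.1],[-0.067,0.202,0.03,0,0,-1.746,0.1],[-0.067,0.202,0.06,0,0,-1.746,0.1],[-0.067,0.202,0.075,0,0,-1.746,0.1],[-0.067,0.202,0.075,0,0,-1.746,0.1],[-0.067,0.202,0.075,0,0,-1.746,0.1]]'; python3 go.py .4345 .0055 .005 10
python3 - <<'E'
from h import *
s=snapshot("side");print(proj(s,(.4345,.0055,.015)),proj(s,(.4345,.0055,.03))); cv2.imwrite("pics/s5.png",cv2.resize(s["image"][130:250,240:400],None,fx=4,fy=4,interpolation=cv2.INTER_CUBIC))
E
```

```text
clock: 22.25
tool_pos: [0.4358, 0.0056, 0.061]
orientation: [-180.0, -0.2, 9.9]
force: [0.6, 0.3, -0.1]
opening: 0.0484
[-0.0014, -0.0, 0.056] [-0.0009, -0.0027, -0.0016] q6~ 99.0 t 22.25 r 0.435 rows 0.9
(np.float64(291.25417470381046), np.float64(218.64377178674462)) (np.float64(291.08018159670644), np.float64(214.07093663025807))
```

View pics/s5.png

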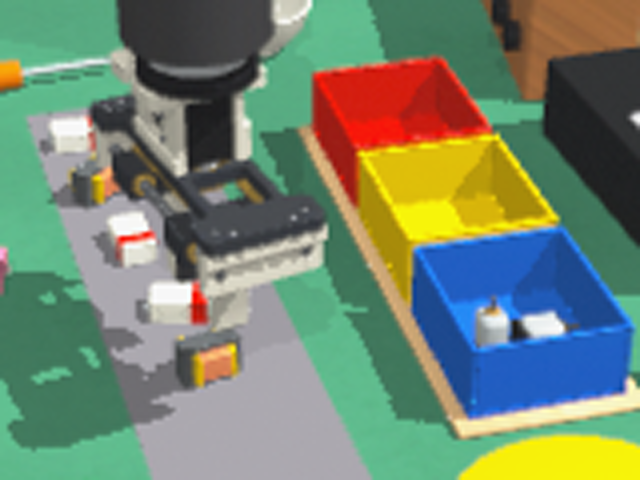

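The transformer is at side px (292,220) and projects to (291,218), which agrees. Grasping.

```bash
python3 -m pendant '[[-0.001,0,0.03,0,-0.003,0,0.1],[-0.001,0,0.056,0,-0.003,0,0.1],[-0.001,0,0.056,0,-0.003,0,0.1],[-0.001,0,0.056,0,-0.003,0,-1],[-0.001,0,0.056,0,-0.003,0,-1],[-0.001,0,0.056,0,-0.003,0,-1],[-0.001,0,0.056,0,-0.003,0,-1],[-0.001,0,0.056,0,-0.003,0,-1],[-0.001,0,0,0,-0.003,0,-1],[-0.001,0,-0.06,0,-0.003,0,-1],[-0.001,0,-0.06,0,-0.003,0,-1]]'; python3 go.py .659 .093 .12 0
```

```text
clock: 23.68
tool_pos: [0.4372, 0.0064, 0.1251]
orientation: [-179.8, -0.5, 10.0]
force: [-0.2, -0.4, -1.1]
opening: 0.0299
[0.2335, -0.0467, 0.0072] [-0.0035, -0.0081, 0.1748] q6~ 82.0 t 23.68 r 0.666 rows 3.8
```

```bash
python3 -m pendant '[[0.233,-0.047,0.0,0,-0.008,0.175,-1],[0.233,-0.047,0.0,0,-0.008,0.175,-1],[0.233,-0.047,0.0,0,-0.008,0.175,-1],[0.233,-0.047,0.0,0,-0.008,0.175,-1],[0.233,-0.047,0.01,0,-0.008,0.175,-1],[0.233,-0.047,0.065,0,-0.008,0.175,-1],[0.233,-0.047,0.065,0,-0.008,0.175,-1],[0.233,-0.047,0.065,0,-0.008,0.175,0],[0.233,-0.047,0.065,0,-0.008,0.175,0],[0.233,-0.047,0.065,0,-0.008,0.175,0],[0.233,-0.047,0.03,0,-0.008,0.175,0],[0.233,-0.047,-0.01,0,-0.008,0.175,0]]'; python3 go.py .4346 .079 .06 -20;  python3 - <<'E'
from h import *
s=snapshot("side"); print(proj(s,(.4346,.079,.009)),proj(s,(.418,.171,.009)),proj(s,(.409,.256,.015)),proj(s,(.411,.341,.009)));cv2.imwrite("pics/s6.png",cv2.resize(s["image"][120:270,240:420],None,fx=4,fy=4,interpolation=cv2.INTER_CUBIC))
s=snapshot("top"); cv2.imwrite("pics/t6.png",s["image"][120:280,180:460].repeat(2,0).repeat(2,1))
E
```

```text
clock: 25.18
tool_pos: [0.6553, 0.0918, 0.1313]
orientation: [180.0, 0.6, -0.0]
force: [1.3, 0.1, 0.0]
opening: 0.0438
[-0.22, 0.0129, 0.0734] [0.0021, 0.0095, 0.3483] q6~ 60.0 t 25.18 r 0.442 rows 3.7
(np.float64(284.9986580016258), np.float64(205.4907313844513)) (np.float64(272.3498655050545), np.float64(189.51985592228647)) (np.float64(263.6887328695894), np.float64(174.23668490766698)) (np.float64(259.3968121320653), np.float64(163.04713493217886))
```

View pics/s6.png

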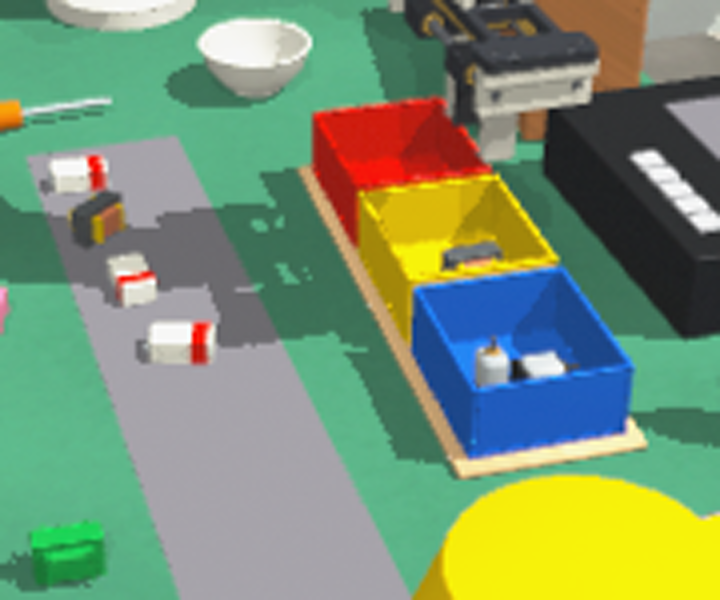

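View pics/t6.png

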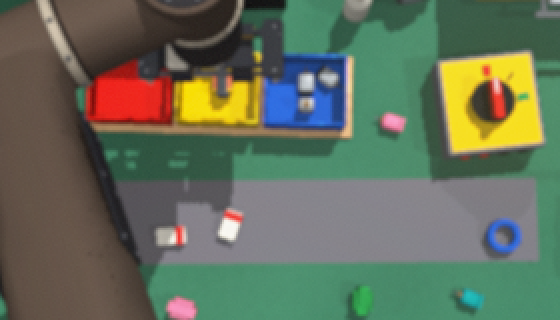

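The top crop confirms three motors in the blue bin, one transformer in the yellow bin, and the knob at red. Side pixels for the batteries and T2 match the predictions. Battery C next, yaw −18°.

```bash
python3 -m pendant '[[-0.22,0.013,0.0,0.002,0.009,0.314,0],[-0.22,0.013,0.0,0.002,0.009,0.314,0],[-0.22,0.013,0.0,0.002,0.009,0.314,0],[-0.22,0.013,0.03,0.002,0.009,0.314,0],[-0.22,0.013,0.073,0.002,0.009,0.314,0],[-0.22,0.013,0.09,0.002,0.009,0.314,0],[-0.22,0.013,0.09,0.002,0.009,0.314,0],[-0.22,0.013,0.09,0.002,0.009,0.314,0]]'; python3 go.py .4346 .079 .003 -18
```

```text
clock: 26.28
tool_pos: [0.4355, 0.0795, 0.0431]
orientation: [-179.9, -0.0, -18.0]
force: [-0.4, -0.8, -0.0]
opening: 0.044
[-0.0007, 0.0008, 0.0401] [-0.0015, -0.0008, -0.0005] q6~ 62.0 t 26.27 r 0.442 rows 0.6
```

```bash
python3 -m pendant '[[0,0,0.02,0,0,0,0],[0,0,0.04,0,0,0,0],[0,0,0.04,0,0,0,-1],[0,0,0.04,0,0,0,-1],[0,0,0.04,0,0,0,-1],[0,0,0.04,0,0,0,-1],[0,0,0.04,0,0,0,-1],[0,0,-0.02,0,0,0,-1],[0,0,-0.07,0,0,0,-1],[0,0,-0.07,0,0,0,-1]]'; python3 go.py .664 .230 .12 0
```

```text
clock: 27.52
tool_pos: [0.4371, 0.0805, 0.1163]
orientation: [-179.6, -0.3, -18.0]
force: [0.3, -0.0, -0.8]
opening: 0.0258
[0.1695, -0.2123, -0.0013] [-0.006, -0.0064, -0.3142] q6~ 71.0 t 27.52 r 0.703 rows 4.3
```

```bash
python3 -m pendant '[[0.169,-0.212,0.0,-0.006,-0.006,-0.314,-1],[0.169,-0.212,0.0,-0.006,-0.006,-0.314,-1],[0.169,-0.212,0.0,-0.006,-0.006,-0.314,-1],[0.169,-0.212,0.0,-0.006,-0.006,-0.314,-1],[0.169,-0.212,0.01,-0.006,-0.006,-0.314,-1],[0.169,-0.212,0.058,-0.006,-0.006,-0.314,-1],[0.169,-0.212,0.058,-0.006,-0.006,-0.314,-1],[0.169,-0.212,0.058,-0.006,-0.006,-0.314,0],[0.169,-0.212,0.058,-0.006,-0.006,-0.314,0],[0.169,-0.212,0.058,-0.006,-0.006,-0.314,0],[0.169,-0.212,0.02,-0.006,-0.006,-0.314,0],[0.169,-0.212,-0.01,-0.006,-0.006,-0.314,0]]'; python3 go.py .418 .171 .05 90; python3 go.py .418 .171 .05 -90;  python3 - <<'E'
from h import *
s=snapshot("side"); cv2.imwrite("pics/s7.png",cv2.resize(s["image"][120:270,240:420],None,fx=4,fy=4,interpolation=cv2.INTER_CUBIC))
print(ctrl.get_obs()["joint_pos"])
E
```

```text
clock: 29.02
tool_pos: [0.6615, 0.2284, 0.1244]
orientation: [179.8, 0.3, -0.0]
force: [0.8, 1.2, -0.4]
opening: 0.0436
[-0.243, 0.0572, 0.0759] [-0.0012, 0.0074, -1.5714] q6~ 158.0 t 29.02 r 0.452 rows 8.4
[-0.243, 0.0572, 0.0759] [0.0074, 0.0012, 1.5702] q6~ -22.0 t 29.02 r 0.452 rows 8.4
[ 34.95824914  26.86019944  -2.6587001    0.09201048 -60.52082393
  55.00135645]
```

View pics/s7.png

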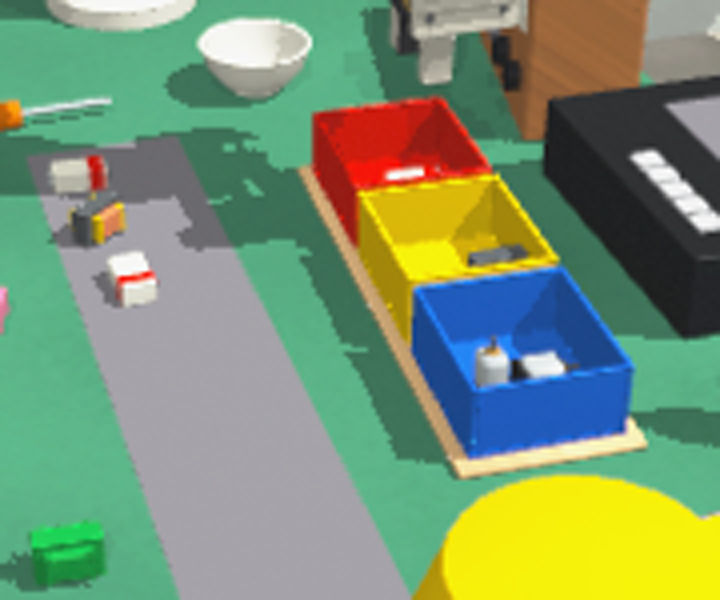

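Battery C is in the red bin, at side px (341,163). Battery B at (273,190) is where predicted.

```bash
python3 -m pendant '[[-0.243,0.057,0.0,0.007,0.001,1.54,0],[-0.243,0.057,0.0,0.007,0.001,1.54,0],[-0.243,0.057,0.0,0.007,0.001,1.54,0],[-0.243,0.057,0.0,0.007,0.001,1.54,0],[-0.243,0.057,0.0,0.007,0.001,1.54,0],[-0.243,0.057,0.02,0.007,0.001,1.54,0],[-0.243,0.057,0.05,0.007,0.001,1.54,0],[-0.243,0.057,0.08,0.007,0.001,1.54,0],[-0.243,0.057,0.08,0.007,0.001,1.54,0],[-0.243,0.057,0.08,0.007,0.001,1.54,0],[-0.243,0.057,0.08,0.007,0.001,1.54,0]]'; python3 go.py .418 .171 .003 -88
```

```text
clock: 30.45
tool_pos: [0.4179, 0.1715, 0.0448]
orientation: [180.0, 0.0, -88.2]
force: [0.2, -0.1, 0.0]
opening: 0.044
[0.0006, -0.0001, 0.0418] [0.0007, 0.0006, -0.0038] q6~ -20.0 t 30.45 r 0.452 rows 0.7
```

```bash
python3 -m pendant '[[0,0,0.02,0,0,0,0],[0,0,0.042,0,0,0,0],[0,0,0.042,0,0,0,-1],[0,0,0.042,0,0,0,-1],[0,0,0.042,0,0,0,-1],[0,0,0.042,0,0,0,-1],[0,0,0.042,0,0,0,-1],[0,0,-0.02,0,0,0,-1],[0,0,-0.075,0,0,0,-1],[0,0,-0.075,0,0,0,-1]]'; python3 go.py .624 .230 .12 0
```

```text
clock: 31.7
tool_pos: [0.4198, 0.1731, 0.1235]
orientation: [-179.7, 0.3, -88.2]
force: [-0.2, 0.5, -0.7]
opening: 0.0257
[-0.0506, -0.2058, 0.0048] [-0.0079, 0.0004, -1.5401] q6~ 70.0 t 31.7 r 0.665 rows 8.2
```

```bash
python3 -m pendant '[[-0.05,-0.2,0.0,-0.008,0,-1.54,-1],[-0.05,-0.2,0.0,-0.008,0,-1.54,-1],[-0.05,-0.2,0.0,-0.008,0,-1.54,-1],[-0.05,-0.2,0.0,-0.008,0,-1.54,-1],[-0.05,-0.2,0.0,-0.008,0,-1.54,-1],[-0.05,-0.2,0.0,-0.008,0,-1.54,-1],[-0.05,-0.2,0.0,-0.008,0,-1.54,-1],[-0.05,-0.2,0.0,-0.008,0,-1.54,-1],[-0.05,-0.2,0.02,-0.008,0,-1.54,-1],[-0.05,-0.2,0.055,-0.008,0,-1.54,-1],[-0.05,-0.2,0.055,-0.008,0,-1.54,-1]]'; python3 go.py .619 .230 .068 0
```

```text
clock: 33.08
tool_pos: [0.6148, 0.2264, 0.0612]
orientation: [179.5, 0.6, -0.1]
force: [-0.0, 0.8, 0.2]
opening: 0.0258
[0.0041, -0.0036, -0.0068] [0.008, 0.0102, -0.001] q6~ 70.0 t 33.08 r 0.66 rows 0.1
```

```bash
python3 -m pendant '[[0.002,-0.002,-0.005,0.008,0.01,0,-1],[0.002,-0.002,-0.005,0.008,0.01,0,0],[0.002,-0.002,-0.005,0.008,0.01,0,0],[0.002,-0.002,-0.005,0.008,0.01,0,0],[0.002,-0.002,-0.04,0.008,0.01,0,0.1],[0.002,-0.002,-0.07,0.008,0.01,0,0.1]]'; python3 go.py .409 .256 .06 39;python3 - <<'E'
from h import *
s=snapshot("side"); cv2.imwrite("pics/s8.png",cv2.resize(s["image"][120:270,240:420],None,fx=4,fy=4,interpolation=cv2.INTER_CUBIC))
print(ctrl.get_obs()["joint_pos"])
E
```

```text
clock: 33.83
tool_pos: [0.6184, 0.2294, 0.1345]
orientation: [-179.9, -0.2, -0.0]
force: [0.8, -0.1, 0.1]
opening: 0.048
[-0.2096, -0.0263, 0.0739] [-0.0007, -0.0033, -0.6814] q6~ 97.0 t 33.83 r 0.483 rows 3.6
[ 37.26735548  22.59728196  -8.16775577   0.1121904  -58.69349219
  52.68204334]
```

View pics/s8.png

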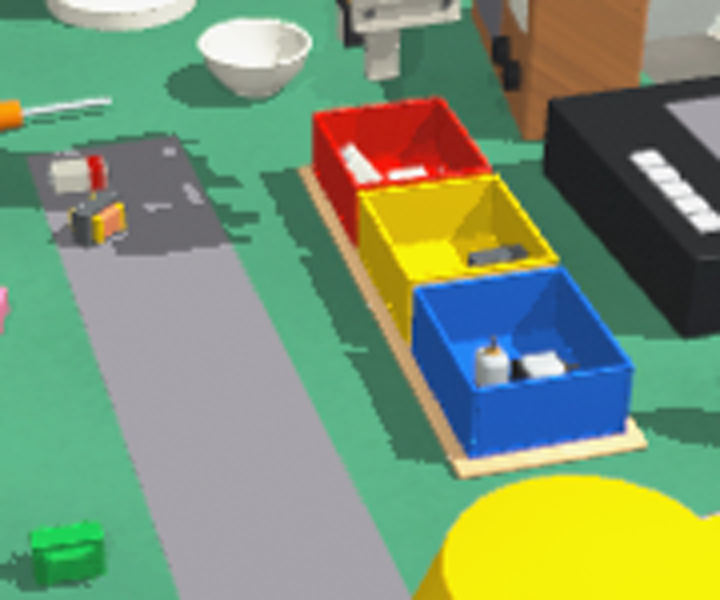

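Battery B is in the red bin, leaning on the wall. T2 at side px (264,175) is as predicted.

```bash
python3 -m pendant '[[-0.21,-0.026,0.0,0,-0.003,-0.681,0.1],[-0.21,-0.026,0.0,0,-0.003,-0.681,0.1],[-0.21,-0.026,0.0,0,-0.003,-0.681,0.1],[-0.21,-0.026,0.02,0,-0.003,-0.681,0.1],[-0.21,-0.026,0.05,0,-0.003,-0.681,0.1],[-0.21,-0.026,0.074,0,-0.003,-0.681,0.1],[-0.21,-0.026,0.074,0,-0.003,-0.681,0.1],[-0.21,-0.026,0.074,0,-0.003,-0.681,0.1],[-0.21,-0.026,0.074,0,-0.003,-0.681,0.1]]'; python3 go.py .409 .256 .005 39
```

```text
clock: 35.0
tool_pos: [0.4092, 0.2564, 0.0601]
orientation: [-179.9, -0.2, 39.0]
force: [-0.7, 0.0, -0.4]
opening: 0.0481
[-0.0006, 0.0002, 0.0551] [-0.0011, -0.0027, -0.0006] q6~ 97.0 t 35.0 r 0.483 rows 0.9
```

```bash
python3 -m pendant '[[-0.001,0,0.03,0,-0.002,0,0.1],[-0.001,0,0.055,0,-0.002,0,0.1],[-0.001,0,0.055,0,-0.002,0,0.1],[-0.001,0,0.055,0,-0.002,0,-1],[-0.001,0,0.055,0,-0.002,0,-1],[-0.001,0,0.055,0,-0.002,0,-1],[-0.001,0,0.055,0,-0.002,0,-1],[-0.001,0,0.055,0,-0.002,0,-1],[-0.001,0,0,0,-0.002,0,-1],[-0.001,0,-0.06,0,-0.002,0,-1],[-0.001,0,-0.06,0,-0.002,0,-1]]'; python3 go.py .619 .100 .12 0
```

```text
clock: 36.38
tool_pos: [0.4099, 0.2576, 0.1241]
orientation: [-179.8, -0.5, 39.0]
force: [0.8, 0.8, -1.4]
opening: 0.03
[0.0632, 0.2541, 0.0039] [-0.0054, -0.0072, 0.681] q6~ 81.0 t 36.38 r 0.627 rows 4.2
```

```bash
python3 -m pendant '[[0.063,0.254,0,-0.005,-0.007,0.681,-1],[0.063,0.254,0,-0.005,-0.007,0.681,-1],[0.063,0.254,0,-0.005,-0.007,0.681,-1],[0.063,0.254,0,-0.005,-0.007,0.681,-1],[0.063,0.254,0,-0.005,-0.007,0.681,-1],[0.063,0.254,0.05,-0.005,-0.007,0.681,-1],[0.063,0.254,0.056,-0.005,-0.007,0.681,-1],[0.063,0.254,0.056,-0.005,-0.007,0.681,-1],[0.063,0.254,0.056,-0.005,-0.007,0.681,0],[0.063,0.254,0.056,-0.005,-0.007,0.681,0],[0.063,0.254,0.056,-0.005,-0.007,0.681,0],[0.063,0.254,0,-0.005,-0.007,0.681,0]]'; python3 go.py .411 .342 .12 0;python3 - <<'E'
from h import *
s=snapshot("side"); cv2.imwrite("pics/s9.png",cv2.resize(s["image"][120:270,240:420],None,fx=4,fy=4,interpolation=cv2.INTER_CUBIC))
E
```

```text
clock: 37.88
tool_pos: [0.6138, 0.0963, 0.1156]
orientation: [179.4, 0.8, -0.1]
force: [1.4, 0.6, 1.1]
opening: 0.044
[-0.2032, -0.2453, -0.004] [0.01, 0.0141, -0.0013] q6~ 50.0 t 37.88 r 0.535 rows 5.1
```

View pics/s9.png

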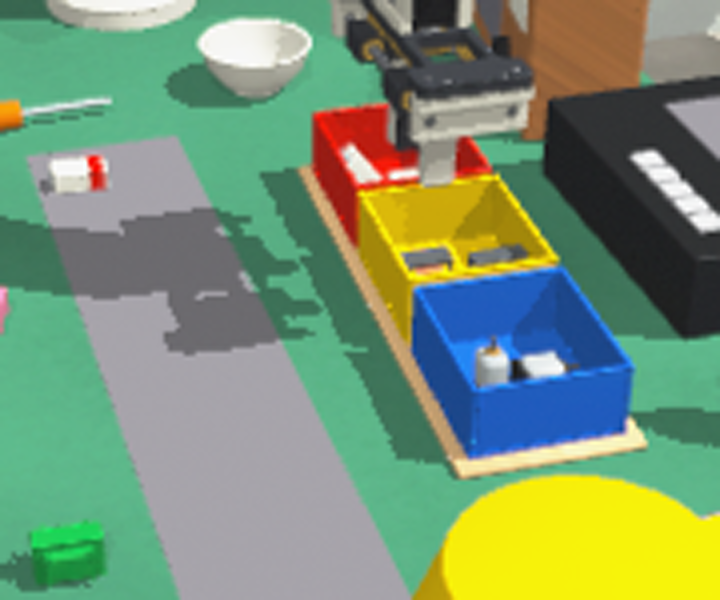

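Both transformers are in the yellow bin, at side px (347,185) and (364,184). The last battery is at (259,164), as predicted.

```bash
python3 -m pendant '[[-0.1,-0.12,-0.02,0.01,0.014,0,0],[-0.203,-0.245,-0.02,0.01,0.014,0,0],[-0.203,-0.245,-0.02,0.01,0.014,0,0],[-0.203,-0.245,0,0.01,0.014,0,0],[-0.203,-0.245,0.03,0.01,0.014,0,0],[-0.203,-0.245,0.07,0.01,0.014,0,0],[-0.203,-0.245,0.07,0.01,0.014,0,0],[-0.203,-0.245,0.07,0.01,0.014,0,0],[-0.203,-0.245,0.07,0.01,0.014,0,0]]'; python3 go.py .411 .342 .003 1
```

```text
clock: 39.05
tool_pos: [0.4146, 0.3424, 0.05]
orientation: [-179.7, -0.5, -0.1]
force: [-0.3, 0.1, 0.1]
opening: 0.0438
[-0.0041, 0.0006, 0.047] [-0.0052, -0.0096, -0.0192] q6~ 51.0 t 39.05 r 0.535 rows 0.8
```

```bash
python3 -m pendant '[[-0.003,0,0.025,-0.005,-0.01,-0.02,0],[-0.003,0,0.047,-0.005,-0.01,-0.02,0],[-0.003,0,0.047,-0.005,-0.01,-0.02,-1],[-0.003,0,0.047,-0.005,-0.01,-0.02,-1],[-0.003,0,0.047,-0.005,-0.01,-0.02,-1],[-0.003,0,0.047,-0.005,-0.01,-0.02,-1],[-0.003,0,0.047,-0.005,-0.01,-0.02,-1],[-0.003,0,0,-0.005,-0.01,-0.02,-1],[-0.003,0,-0.07,-0.005,-0.01,-0.02,-1],[-0.003,0,-0.07,-0.005,-0.01,-0.02,-1]]'; python3 go.py .655 .215 .12 0
python3 - <<'E'
from h import *
s=snapshot("top"); cv2.imwrite("pics/t10.png",cv2.resize(s["image"][130:280,180:460],None,fx=2.8,fy=2.8,interpolation=cv2.INTER_CUBIC))
E
```

```text
clock: 40.3
tool_pos: [0.4114, 0.3441, 0.1231]
orientation: [-179.7, -0.2, 1.1]
force: [0.5, 0.2, -0.1]
opening: 0.0262
[0.241, 0.1339, 0.0031] [-0.0049, -0.0028, 0.0199] q6~ 72.0 t 40.3 r 0.689 rows 4.4
```

View pics/t10.png

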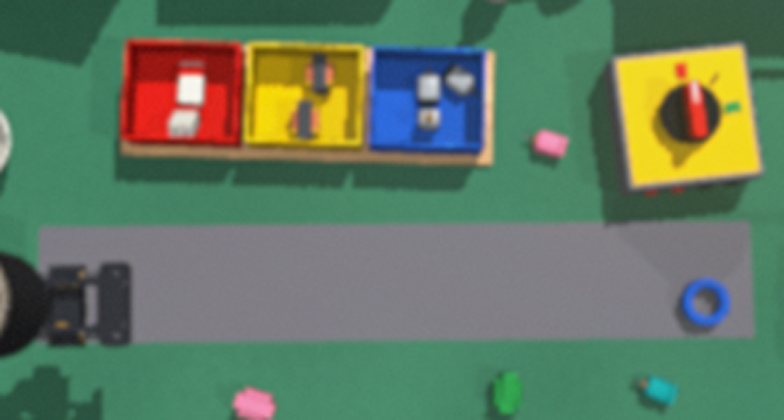

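All eight parts are accounted for; the last battery is in the gripper. I'll place it in the free side of the red bin.

```bash
python3 -m pendant '[[0.231,0.109,0,-0.005,-0.003,0.02,-1],[0.231,0.109,0,-0.005,-0.003,0.02,-1],[0.231,0.109,0,-0.005,-0.003,0.02,-1],[0.231,0.109,0,-0.005,-0.003,0.02,-1],[0.231,0.109,0,-0.005,-0.003,0.02,-1],[0.231,0.109,0.03,-0.005,-0.003,0.02,-1],[0.231,0.109,0.045,-0.005,-0.003,0.02,-1],[0.231,0.109,0.045,-0.005,-0.003,0.02,-1],[0.231,0.109,0.045,-0.005,-0.003,0.02,-1]]'; python3 go.py .645 .24 .07 0
```

```text
clock: 41.48
tool_pos: [0.643, 0.2377, 0.0738]
orientation: [179.6, 0.2, 0.0]
force: [-0.4, 0.2, 0.7]
opening: 0.026
[0.0021, -0.0023, 0.0038] [0.0069, 0.0041, 0.0002] q6~ 70.0 t 41.48 r 0.688 rows 0.1
```

```bash
python3 -m pendant '[[0,0,0.005,0.005,0.004,0,-1],[0,0,0.005,0.005,0.004,0,-0.2],[0,0,0.005,0.005,0.004,0,-0.2],[0,0,0.005,0.005,0.004,0,-0.2],[0,0,-0.03,0.005,0.004,0,-0.2],[0,0,-0.09,0.005,0.004,0,0],[0,0,-0.15,0.005,0.004,0,1]]'; python3 go.py .6165 -.3215 .22 6;python3 - <<'E'
from h import *
s=snapshot("side"); cv2.imwrite("pics/s11.png",cv2.resize(s["image"][120:270,240:420],None,fx=4,fy=4,interpolation=cv2.INTER_CUBIC))
E
```

```text
clock: 42.35
tool_pos: [0.6434, 0.238, 0.2246]
orientation: [179.8, 0.1, -0.0]
force: [1.2, 1.3, -0.5]
opening: 0.0485
[-0.0265, 0.5595, 0.0062] [0.0026, 0.0016, -0.1054] q6~ 124.0 t 42.35 r 0.695 rows 9.0
```

View pics/s11.png

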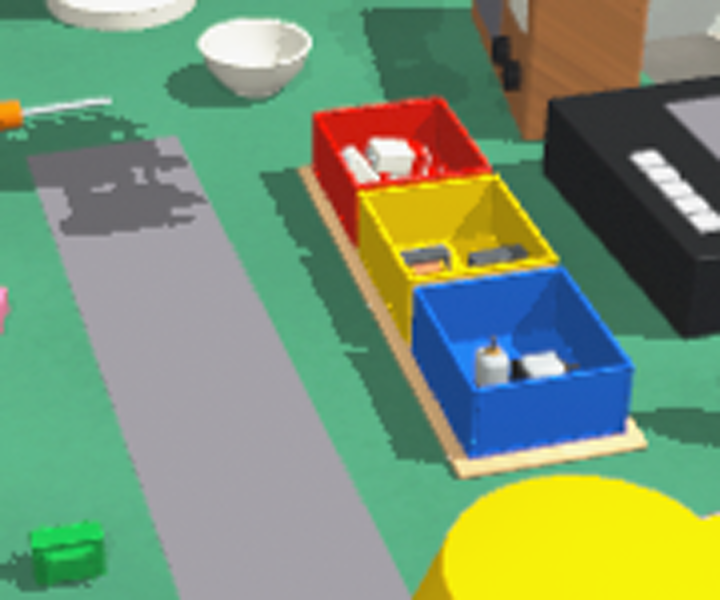

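The strip is empty. The third battery is at side px (338,159), near the first one. I'll check the depth in the bin from above once the arm is over the console.

```bash
python3 -m pendant '[[-0.026,0.56,0,0.003,0.002,-0.11,1],[-0.026,0.56,0,0.003,0.002,-0.11,1],[-0.026,0.56,0,0.003,0.002,-0.11,1],[-0.026,0.56,0,0.003,0.002,-0.11,1],[-0.026,0.56,0,0.003,0.002,-0.11,1],[-0.026,0.56,0,0.003,0.002,-0.11,1],[-0.026,0.56,0,0.003,0.002,-0.11,1],[-0.026,0.56,0,0.003,0.002,-0.11,1],[-0.026,0.56,0,0.003,0.002,-0.11,1],[-0.026,0.56,0,0.003,0.002,-0.11,1],[-0.026,0.56,0.05,0.003,0.002,-0.11,1],[-0.026,0.56,0.08,0.003,0.002,-0.11,1]]'; python3 go.py .6165 -.3215 .076 6.5;python3 - <<'E'
from h import *
s=snapshot("side"); a=cv2.resize(s["image"][140:200,310:390],None,fx=5,fy=5,interpolation=cv2.INTER_CUBIC)
s=snapshot("top"); b=cv2.resize(s["image"][140:195,215:365],None,fx=5,fy=5,interpolation=cv2.INTER_CUBIC)
c=np.zeros((575,750,3),np.uint8); c[:300,:400]=a; c[300:575,:750]=b; cv2.imwrite("pics/b12.png",c)
E
```

```text
clock: 43.9
tool_pos: [0.6161, -0.3213, 0.1421]
orientation: [-179.9, 0.0, 6.2]
force: [-0.5, 0.2, 0.2]
opening: 0.0877
[0.0004, 0.0003, 0.0661] [-0.002, 0.0004, -0.0048] q6~ 124.0 t 43.9 r 0.695 rows 1.1
```

View pics/b12.png

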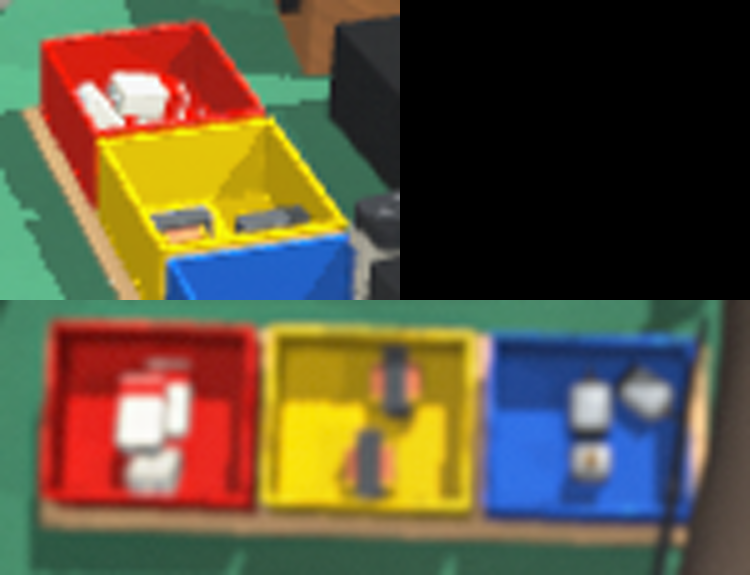

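```bash
python3 - <<'E'
from h import *
a=snapshot("side");b=snapshot("top")
def tri(p,q):
    d1,d2=ray(a,*p),ray(b,*q); A=np.array([d1,-d2]).T; t=np.linalg.lstsq(A,b["eye"]-a["eye"],rcond=None)[0]
    return (a["eye"]+t[0]*d1).round(3),(b["eye"]+t[1]*d2).round(3)
print(tri((337.6,157.6),(243,164)))
E
python3 -m pendant '[[0,0,0.04,0,0,0,1],[0,0,0.066,0,0,0,1],[0,0,0.066,0,0,0,-1],[0,0,0.066,0,0,0,-1],[0,0,0.066,0,0,0,-1],[0,0,0.066,0,0,0,-1],[0,0,0.066,0,0,0,-1],[0,0,0.066,0,0,0,-1],[0,0,0.066,0,0,0,-1],[0,0,0.066,0,0,0,-1],[0,0,0.066,0,0,0,-1],[0,0,0.066,0,0,0,-1]]'
```

```text
(array([0.645, 0.238, 0.047]), array([0.644, 0.238, 0.046]))
clock: 45.6
tool_pos: [0.617, -0.3214, 0.0782]
orientation: [-179.9, -0.0, 6.3]
force: [-0.6, 4.3, 0.9]
opening: 0.0134
```

The third battery's top is at 47 mm, below the 61 mm rim. The bar is gripped, so I'll push in.

```bash
python3 -m pendant '[[0,0,0.004,0,0,0,-1],[0,0,0.008,0,0,0,-1],[0,0,0.012,0,0,0,-1],[0,0,0.012,0,0,0,-1]]'
```

```text
clock: 46.1
tool_pos: [0.6172, -0.3214, 0.0698]
orientation: [-180.0, -0.1, 6.3]
force: [-8.6, 11.3, 23.7]
opening: 0.014
```

```bash
python3 -m pendant '[[0,0,-0.001,0,0,0.14,-1],[0,0,-0.001,0,0,0.28,-1],[0,0,-0.001,0,0,0.42,-1],[0,0,-0.001,0,0,0.56,-1],[0,0,-0.001,0,0,0.70,-1],[0,0,-0.001,0,0,0.84,-1],[0,0,-0.001,0,0,0.98,-1],[0,0,-0.001,0,0,1.12,-1],[0,0,-0.001,0,0,1.26,-1],[0,0,-0.001,0,0,1.40,-1],[0,0,-0.001,0,0,1.52,-1],[0,0,-0.001,0,0,1.54,-1]]'; python3 -c "
from plant import ctrl; print(ctrl.get_obs()['moment'])"
```

```text
clock: 47.6
tool_pos: [0.6169, -0.3217, 0.0699]
orientation: [-179.9, 0.0, -82.0]
force: [-7.6, 7.7, 18.2]
opening: 0.0135
[3.16807147 2.66123404 0.51058041]
```

```bash
python3 -m pendant '[[0,0,0,0,0,0.04,-1],[0,0,0,0,0,0.05,-1],[0,0,0,0,0,0.05,-1],[0,0,0,0,0,0.05,-1]]'; python3 -c "
from plant import ctrl; print(ctrl.get_obs()['moment'])"
```

```text
clock: 48.1
tool_pos: [0.6169, -0.3219, 0.0699]
orientation: [-179.9, -0.0, -84.7]
force: [-6.3, 7.7, 17.3]
opening: 0.014
[2.7974385  2.54831624 0.70604158]
```

The moment is rising against the ON end stop. I'll unload, let the knob spring out and release.

```bash
python3 -m pendant '[[0,0,0,0,0,-0.05,-1],[0,0,-0.004,0,0,-0.06,-1],[0,0,-0.009,0,0,-0.06,-1],[0,0,-0.009,0,0,-0.06,1],[0,0,-0.009,0,0,-0.06,1],[0,0,-0.009,0,0,-0.06,1],[0,0,-0.03,0,0,-0.06,1],[0,0,-0.08,0,0,-0.06,1],[0,0,-0.14,0,0,-0.06,1],[0,0,-0.14,0,0,-0.06,1]]'; python3 go.py .48 .0 .22 -40
```

```text
clock: 49.35
tool_pos: [0.6198, -0.3234, 0.2136]
orientation: [-179.4, -0.3, -81.4]
force: [0.6, 0.2, -1.2]
opening: 0.0784
[-0.3407, 0.0896, -0.0088] [-0.0077, -0.0077, -0.7222] q6~ 50.0 t 49.35 r 0.48 rows 5.6
```

```bash
python3 go.py .40 .36 .22 -30; python3 -m pendant '[[-0.34,0.09,-0.009,-0.008,-0.008,-0.72,1],[-0.34,0.09,-0.009,-0.008,-0.008,-0.72,1],[-0.34,0.09,-0.009,-0.008,-0.008,-0.72,1],[-0.34,0.09,-0.009,-0.008,-0.008,-0.72,1],[-0.34,0.09,-0.009,-0.008,-0.008,-0.72,1],[-0.34,0.09,-0.009,-0.008,-0.008,-0.72,1],[-0.34,0.09,-0.009,-0.008,-0.008,-0.72,1]]'; python3 go.py .36 .40 .22 -30
```

```text
[-0.7086, 0.1147, -0.0107] [-0.0071, -0.0084, -0.8967] q6~ 18.0 t 49.35 r 0.538 rows 11.5
clock: 50.22
tool_pos: [0.4763, 0.0026, 0.2165]
orientation: [179.9, 0.6, -39.9]
force: [-0.2, -1.0, 0.1]
opening: 0.0878
[-0.3444, -0.23, -0.0006] [0.0016, 0.0101, -0.1736] q6~ 12.0 t 50.23 r 0.538 rows 6.6
```

```bash
python3 -m pendant '[[-0.344,-0.23,0,0,0.01,-0.17,1],[-0.344,-0.23,0,0,0.01,-0.17,1],[-0.344,-0.23,0,0,0.01,-0.17,1],[-0.344,-0.23,0,0,0.01,-0.17,1],[-0.344,-0.23,0,0,0.01,-0.17,1],[-0.344,-0.23,0,0,0.01,-0.17,1],[-0.344,-0.23,0,0,0.01,-0.17,1],[-0.344,-0.23,0,0,0.01,-0.17,1],[-0.344,-0.23,0,0,0.01,-0.17,1],[-0.344,-0.23,0,0,0.01,-0.17,1]]'
python3 - <<'E'
from meas import *
s=snapshot("top"); H,S,V=masks(s)
m=((H<8)|(H>172))&(S>140)&(V>100); m[:155]=0;m[185:]=0;m[:,:415]=0;m[:,445:]=0
for c,st,mm in comps(m): print(c,orient(mm,s,.099)[:3])
im=s["image"]; a=cv2.resize(im[130:280,180:460],None,fx=2.8,fy=2.8,interpolation=cv2.INTER_CUBIC); cv2.imwrite("pics/f1.png",a)
cv2.imwrite("pics/f2.png",cv2.resize(im[140:205,390:465],None,fx=8,fy=8,interpolation=cv2.INTER_CUBIC))
E
```

```text
clock: 51.48
tool_pos: [0.3631, 0.3972, 0.219]
orientation: [179.8, 0.0, -30.5]
force: [-0.4, 0.8, 0.2]
opening: 0.0873
[425.47572816 168.98058252] (array([ 0.61445281, -0.31222394]), np.float64(100.2124291387193), array([0.04923732, 0.02076699]))
```

View pics/f1.png

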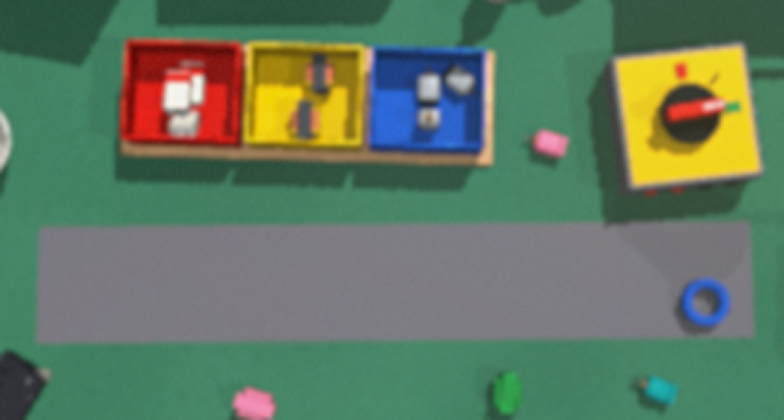

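View pics/f2.png

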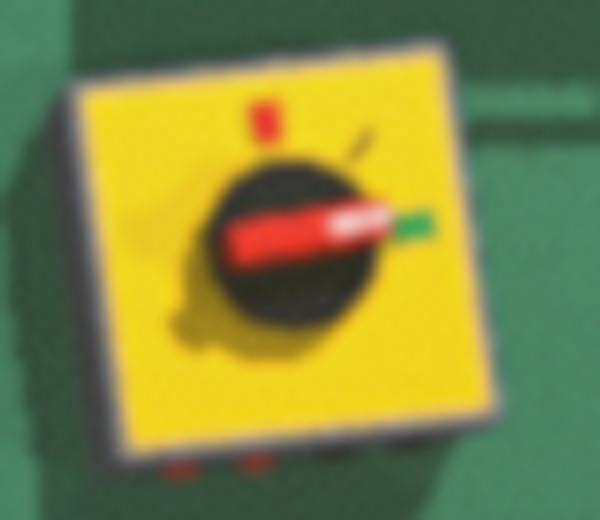

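Pointer is at the green mark (bar 87° from its OFF reading, 86° expected), bins are correct, and bystanders are unmoved. Handing in.

```bash
python3 -c "
from plant import ctrl; print(ctrl.close_job())"
```

```text
the job is handed in; nothing more can be done
None
```

The job is done and handed in at about 51 s of the 210 s allowed. I switched the bench off, sorted all eight parts, then switched it back on.

- **Switch:** for both OFF and ON I pushed the knob in about 8 mm and turned it until it met the end stop. The bar read 7° at OFF and −80° at ON, an 87° turn where 86° is expected. The last picture shows the pointer at the green mark.
- **Spring-out:** I let the knob rise before releasing it, but did not measure its height afterwards.
- **Bins:** the last top view shows three batteries in the red bin, three motors in the blue and two transformers in the yellow. One battery lies partly on another, with its top at 47 mm, below the 61 mm rim.
- **Other things:** the pink, green and turquoise look-alikes and the tape look unmoved in the last top view. I did not check the bowl, meter, glue and screwdriver at the end, but nothing was moved near them.
- **Forces:** the highest force I read was about 28 N, while pushing the knob in the second time. No check failed or disagreed.

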